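# Dock the probe thermometer holder in the cart's slide track

## Robot

A 6-joint arm with a two-finger parallel gripper is mounted at the origin on the work surface. World frame = base frame: x ahead of the robot, y to its left, z up, the work surface at z = 0. Lengths are in m, angles in rad, forces in N, time in s.
With the tool pointing down it reaches from about 0.375 to 0.975 m from the base axis. Payload 3.8 kg.
Tool frame: the origin (TCP) lies on the centre line of the jaws, within the pads' length; the fingertips stand 8 mm ahead of it and the grasp point (between the pads) lies 11 mm behind it; z points along the fingers, y is the direction in which the jaws open and shut (so a half turn about z gives the same grasp; the last joint's range is limited). The gripper opens to 85 mm and grips with 20 to 120 N. Pads are 22 mm wide; open, the fingers measure 114 mm over their backs; the gripper's body (76 mm by 85 mm) begins 54 mm behind the grasp point. The pads swing forward as they close: fully open they stand 13 mm farther back than shut.
Start: joints at [1.254, 0.264, 1.604, -0, 1.274, -0.037], TCP at [0.186, 0.649, 0.239] pointing down, gripper open.
Joint ranges: [-2.63, 2.63], [-0.94, 2.18], [0.31, 2.57], [-1.31, 4.45], [0, 2.66], [-2.55, 2.55]. Speed limits (rad/s): [2.57, 2.57, 3.14, 3.14, 3.14, 3.14].

## Interface

Orientations are given as a rotation vector (axis times angle).
In Python, from workcell import * gives the robot as it stands.
- The arm moves only by the tool play_rows, never from a script. Its arguments are lists of equal length, an entry for each row: "slide": the shift along the tool's x, y, z in cm, a list of three; "delta_rot": the turn, a rotation vector about the tool's x, y, z in rad, a list of three. In form: {"slide": [[x, y, z], ...], "delta_rot": [[wx, wy, wz], ...]}. A call has 1 to 12 rows; each row is the pose to reach, as a shift and turn from the pose measured when the call began, along the tool's axes at that moment; what a row does not reach only later rows make up. A row lasts 1/12 s, in which the tool goes at most 41.7 mm and 7.16 degrees, less where a joint would pass 70% of its speed; a pose out of reach is approached as far as the arm can. A call with a gripper value outside its range is refused whole. "hand" is the opening, from 0 (shut) to 1 (fully open), set as the call begins (left out, the last holds). The fingers move at their own pace and stop on an object; "force" is the grip in N (left out, the last holds). Time passes only in rows, so rows that repeat a pose let the fingers close. It gives the time, the measured TCP pose, the force and the opening at its end, in the units of the state.
- read_state(): the state, without advancing time (a new reading comes with each control period).
- read_camera(name): name is "scene" or "top" or "wrist"; returns a dict with "image" (400x640x3 uint8, red, green, blue), "depth" (400x640 float32, m along the optical axis (not along the pixel's ray), 0 where there is no reading), "fovy" (degrees; the focal length in pixels is half the picture's height over the tangent of half this angle, whatever the lens; pixels are square), "cx", "cy" (the principal point, pixels), "world_from_camera" (4x4, takes a point from camera to world coordinates); the wrist camera has in their place "hand_eye" (4x4, takes a point from camera to tool coordinates, whose origin is the TCP and whose axes are the flange's). Camera axes: x right, y up, looking along -z (the intrinsics and any distortion apply to the point x, -y, -z); pixel columns grow to the right and rows downward; lengths in m; the calibration is good to about 2 mm. A picture is of the moment at which its call begins: read the wrist's pose just before it.
- finish_job(): hands the job in, once; it reports no verdict.
Trained networks look in a picture, given as the dict that the camera call returned (one of the last four; its "shot" number tells which), for a name from the list of things; names that differ only in an ending like _2 or _b are one class to them, and where a whole thing is asked for, a point or a joint stands for the part that bears it (a point fixed in the world has none). Each returns a list of dicts, best first, with "conf" (0 to 1); they miss things now and then, are a little off and sometimes report something else, mostly with a low value. They report only what shows in the picture. A call takes as long as a camera call. They do not tell look-alikes from the thing itself.
- spot_in(target, picture): "bbox" ([centre column, centre row, width, height] in pixels, round what is visible of it).
- landmark_of(target, picture): "at" ([column, row] in pixels: a listed point, or the origin of a listed thing).
The state is a dict: "time": time; "q": joint angles; "joint_vel": joint speeds; "joint_torque": joint torques, N m; "tool_pos": TCP position; "tcp_rot": TCP orientation; "wrist_force": force on the tool from outside, world axes, zero at the start; "torque": the same for the moment, N m; "width": opening from 0.0 (shut) to 1.0 (fully open).
Only numpy, scipy, OpenCV 4.12 (cv2) and the standard library are available. Lean on these libraries where they do the work, as an engineer would, in place of code of your own. Each camera call takes 0.05 s, during which the arm holds its last target.

## Task

Put the thermometer holder away in the steel slide track on the cart: set its foot down in front of the open, flared end, slide it in under the lips with the probe's pointed tip leading, and push it gently along until it has pushed the stop's spring pad right in. Let go and leave it there; never force it against the track or the stop, keep it upright, and leave the egg cup and the glass dish alone.

Things in the scene. Friction and masses are not known exactly. Their poses are not given: they have to be found in the camera images.
- holder: Loose steel thermometer holder, about 0.35 kg, standing on the deck. Origin: centre of its foot's underside; z up; +x is where the probe's tip points and the way it enters the track. Its friction on the deck holds it against the spring pad once let go (it may creep back 1 mm). Above the foot: a neck 30 mm long (x), 16 mm wide (y), up to z = 26 mm.
- foot_front (a point): Middle of the front edge of the holder's foot (x = +25, z = 4 mm of the holder). The steel foot is 8 mm thick, spans x = -25 to +25 mm and is 44 mm wide (y), but only 36 mm wide over its front 10 mm.
- grip (a point): Centre of the holder's white grip block (z = 41 mm above the foot's underside): 30 mm long (x), 24 mm wide (y), from z = 26 to 56 mm. Grip it from above across its 24 mm width. The ears of the probe clip on top, within that width, reach z = 68 mm.
- probe_tip (a point): Pointed tip of the 5 mm thick steel probe that lies along x on top of the holder: 70 mm ahead of and 60 mm above the holder's origin. At the probe's back end is a round dial head, 34 mm in diameter, at x = -67 to -56 mm, z = 43 to 77 mm.
- track: Fixed steel track on the white deck (z = 0); no floor of its own, the foot slides on the deck. Origin: on the deck at the centre of the open end; +x runs into the track, z up. Channel 47 mm wide inside (foot: 44), walls 5 mm thick. Two guide flares, 10.5 mm high, spread outward from the mouth over x = -17 to 0 mm. Holder and track (stop included) must never press on each other with over 20 N.
- slot_mid (a point): Centre of the slot between the two lips that reach inward over the channel, half way along (x = 95 mm of the track), at the lips' top, 14.5 mm above the deck. Lips' underside: 10.5 mm above the deck. The slot, for the holder's neck, is 24 mm wide.
- closed_end (a point): Middle of the far, closed end of the track, 190 mm from the open end, 14.5 mm above the deck. Before it a black stop block (20 mm wide, 28 mm high, its screw to 33 mm) stands clamped in the slot. Where it stands varies and is not measured: the face of its pad is 90 to 150 mm from the open end, to be found by touch or sight.
- pad (a joint): Spring pad on the stop's face, met by the front edge of the foot: 0 = free, 0.007 m = pushed right in. Resistance is light (0.25 N at first, 1.1 N when fully in), then it is rigid; it springs back if the holder is drawn away. It tells only how far the pad is pushed in, not where the stop stands.
- egg_cup: White ceramic egg cup, 48 mm diameter, 56 mm high, loose; origin at the centre of its base. Leave it alone.
- glass_dish: Small clear glass dish, 76 mm diameter, 32 mm high, loose; origin at the centre of its base. Leave it alone.
There are look-alikes about, which are no part of the job. What is shaped like the track but yellow is not meant. What is shaped like the holder but brown is not meant.

How it is judged:
By the outcome, as a careful person would: the job done as asked, in the order asked, and still so for the second after the job is handed in, with the robot touching nothing.
It also fails if it takes over 58 s, if anything falls off the work surface, if the arm or the gripper's body presses on something with over 40 N, if the wrist force passes 120 N, or if a joint passes its speed limit or range.

## Working session

There is one attempt and no reset: what is moved stays moved. The work goes in short steps, Python scripts to look and compute and a tool call to move; the robot and the scene stay as the last step left them, time stands still between calls to the robot, and variables do not carry over. Pictures are saved under pics/ and viewed, and the job is handed in when it is done.

Besides the shell and the picture viewer there is one more tool, called after "Request:" as name(argument=value, ...) on one line, values as JSON. play_rows: Moves the arm, as the interface text tells. Its arguments: {"type":"object","properties":{"slide":{"type":"array"},"delta_rot":{"type":"array"},"hand":{"type":"number"},"force":{"type":"number"}},"required":["slide","delta_rot"]}

```bash
mkdir -p pics; ls
cat > h.py <<'E'
from workcell import *
import numpy as np, cv2, pickle
from scipy.spatial.transform import Rotation as R
def save(img,n): cv2.imwrite('pics/'+n,cv2.cvtColor(img,cv2.COLOR_RGB2BGR))
def K(p):
    f=p['image'].shape[0]/2/np.tan(np.radians(p['fovy'])/2); return f
def pose(p,s=None):
    if 'world_from_camera' in p: return np.array(p['world_from_camera'])
    T=np.eye(4);T[:3,:3]=R.from_rotvec(s['tcp_rot']).as_matrix();T[:3,3]=s['tool_pos'];return T@np.array(p['hand_eye'])
def ray(p,uv,s=None):
    T=pose(p,s);f=K(p);d=np.array([(uv[0]-p['cx'])/f,-(uv[1]-p['cy'])/f,-1.]);return T[:3,3],T[:3,:3]@d
def onz(p,uv,z,s=None):
    o,d=ray(p,uv,s);return o+d*(z-o[2])/d[2]
def dep(p,uv,s=None):
    o,d=ray(p,uv,s);return o+d*p['depth'][int(round(uv[1])),int(round(uv[0]))]
E
python3 - <<'E'
from h import *
s=read_state();print(s)
for n in ['scene','top','wrist']:
    p=read_camera(n);save(p['image'],n+'0.png');print(n,{k:v for k,v in p.items() if k not in('image','depth')})
    for t in ['holder','track','egg_cup','glass_dish']:
        print(t,[(np.round(d['bbox']).tolist(),round(d['conf'],2)) for d in spot_in(t,p)])
    for t in ['holder','foot_front','grip','probe_tip','track','slot_mid','closed_end']:
        for d in landmark_of(t,p):
            print(t,np.round(d['at'],1).tolist(),round(d['conf'],2),np.round(dep(p,d['at'],s),3))
E
```

```text
pics
{'time': 0.0, 'q': array([ 1.25411852e+00,  2.64793827e-01,  1.60538716e+00,  9.15735884e-07,
        1.27372710e+00, -3.69033946e-02]), 'joint_vel': array([ 0.00286529,  0.0001991 ,  0.00056514, -0.00226715,  0.00170695,
       -0.0010251 ]), 'joint_torque': array([-3.35367531e-04, -5.15115988e+01, -3.67305315e+01, -3.70197859e-04,
        1.30731976e-02, -6.92691238e-07]), 'tool_pos': array([0.18617009, 0.64805974, 0.23792751]), 'tcp_rot': array([-0.43797997, -3.11049855,  0.00357968]), 'wrist_force': array([ 0.16846294, -0.19102298, -0.08572888]), 'torque': array([0.05964289, 0.02614668, 0.04997306]), 'width': 0.997767208500164}
scene {'fovy': 54.7888058602841, 'cx': 322.2088179706729, 'cy': 200.6962621922048, 'world_from_camera': array([[-0.49252649, -0.66718761,  0.55881871,  1.18894168],
       [ 0.8702943 , -0.37930753,  0.31418725,  0.35749147],
       [ 0.0023423 ,  0.64108228,  0.76746858,  0.94677906],
       [ 0.        ,  0.        ,  0.        ,  1.        ]]), 'shot': 1}
holder [([228.0, 195.0, 32.0, 27.0], 0.81), ([182.0, 219.0, 42.0, 17.0], 0.65)]
track [([347.0
[... 2008 characters left out ...]
 -0.014  0.001]
slot_mid [317.8, 204.6] 0.56 [ 0.563  0.047 -0.002]
closed_end [286.2, 202.9] 0.89 [ 0.57   0.141 -0.002]
closed_end [307.7, 282.1] 0.71 [0.339 0.08  0.001]
wrist {'fovy': 66.24293818425143, 'cx': 320.42043799338904, 'cy': 201.1738925600928, 'hand_eye': array([[ 2.02039828e-04,  9.52259871e-01,  3.05288548e-01,
         7.85171857e-02],
       [ 9.99999901e-01, -7.12829043e-05, -4.39452968e-04,
         1.01180668e-03],
       [-3.96711572e-04,  3.05288607e-01, -9.52259791e-01,
        -1.34759692e-01],
       [ 0.00000000e+00,  0.00000000e+00,  0.00000000e+00,
         1.00000000e+00]]), 'shot': 3}
holder []
track []
egg_cup []
glass_dish [([151.0, 389.0, 25.0, 13.0], 0.75)]
```

View pics/scene0.png

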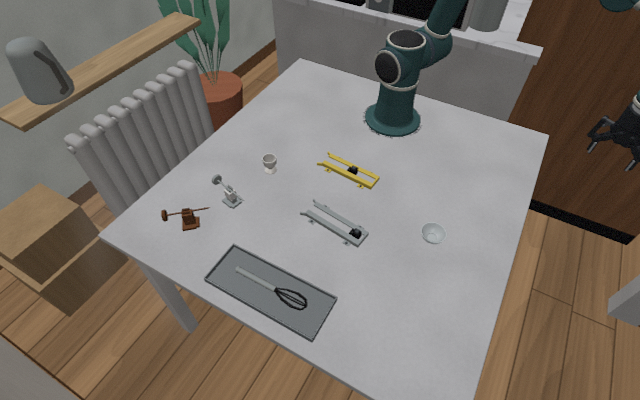

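View pics/top0.png

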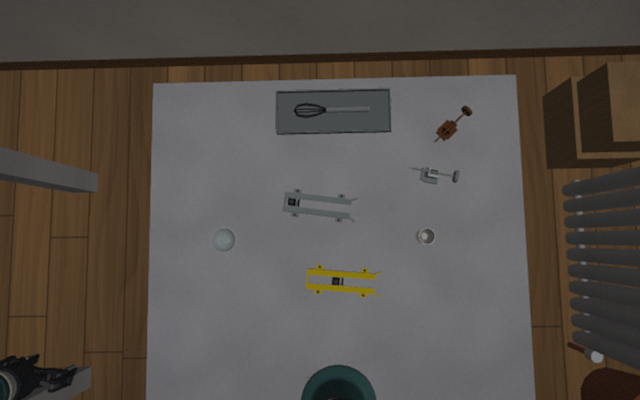

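Run:
```python
import cv2
a=cv2.imread('pics/top0.png')
cv2.imwrite('pics/topc1.png',cv2.resize(a[95:205,390:500],None,fx=5,fy=5,interpolation=cv2.INTER_CUBIC))
cv2.imwrite('pics/topc2.png',cv2.resize(a[170:310,260:400],None,fx=4,fy=4,interpolation=cv2.INTER_CUBIC))
```

```text
(no output)
```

View pics/topc1.png

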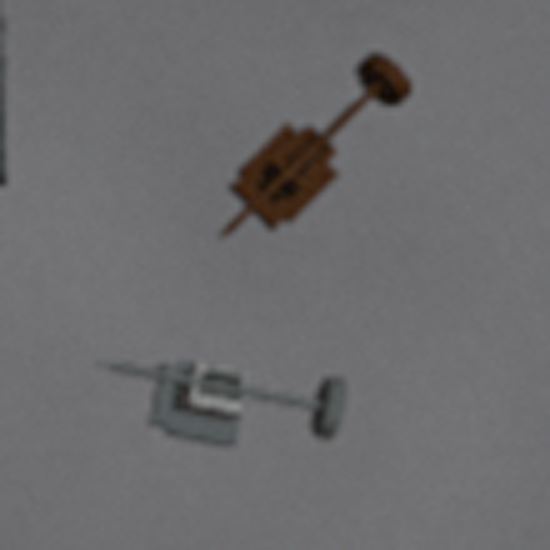

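View pics/topc2.png

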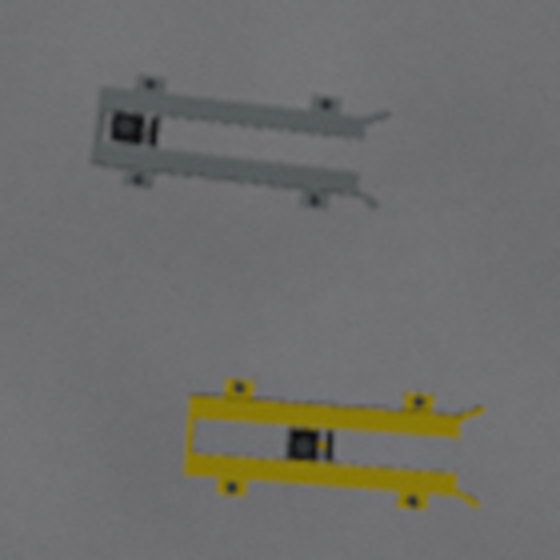

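Run:
```python
from h import *
p=read_camera('top')
def c1(u,v):return (390+u/5,95+v/5)
def c2(u,v):return (260+u/4,170+v/4)
t=onz(p,c1(97,364),.06);d=onz(p,c1(330,407),.06)
print('tip',t,'dial',d,np.linalg.norm(t-d))
for n,uv in dict(mu=c2(365,127),ml=c2(357,182),eu=c2(103,90),el=c2(94,163)).items(): print(n,onz(p,uv,.0145))
print('pad',onz(p,c2(156,131),.02))
for n,uv in dict(egg=(426,238),dish=(224,240)).items(): print(n,onz(p,uv,.03))
```

```text
tip [ 0.65656093 -0.21375699  0.06      ] dial [ 0.62963071 -0.34245265  0.06      ] 0.13148311254114456
mu [ 0.56804323 -0.05051212  0.0145    ]
ml [ 0.528224   -0.04384988  0.0145    ]
eu [0.59867401 0.13976312 0.0145    ]
el [0.54543315 0.14671547 0.0145    ]
pad [0.56744726 0.10088121 0.02      ]
egg [ 0.4597768  -0.25888097  0.03      ]
dish [0.46360279 0.31594739 0.03      ]
```

```bash
cat >> h.py <<'E'
def Rm(s): return R.from_rotvec(s['tcp_rot']).as_matrix()
def goal(yawx):  # tool down, tool x at yaw
    c,sn=np.cos(yawx),np.sin(yawx); return np.array([[c,sn,0],[sn,-c,0],[0,0,-1.]])
def delta(s,pos,Rg):
    A=Rm(s); print('slide cm',np.round(A.T@(np.array(pos)-s['tool_pos'])*100,2),'rot',np.round(R.from_matrix(A.T@Rg).as_rotvec(),4))
E
python3 - <<'E'
from h import *
s=read_state();print(Rm(s).round(3))
for y in (80,-100):
  delta(s,[.56,.0,.30],goal(np.radians(y)));
E
```

```text
[[-0.961  0.276 -0.   ]
 [ 0.276  0.961 -0.   ]
 [ 0.    -0.    -1.   ]]
slide cm [-53.82 -52.03  -6.07] rot [-0.     -0.      1.4655]
slide cm [-53.82 -52.03  -6.07] rot [ 0.     -0.     -1.6761]
```

Run:
```python
from h import *
s=read_state()
delta(s,[.56,.08,.20],goal(np.radians(81)));
```

```text
slide cm [-51.61 -44.35   3.93] rot [-0.     -0.      1.4481]
```

Request:
play_rows(slide=[[-1.4,-1.2,0.1],[-4,-3.5,0.3],[-7,-6,0.5],[-10,-8.6,0.8],[-13,-11.2,1],[-16,-13.8,1.2],[-19,-16.4,1.5],[-22,-19,1.7],[-25,-21.5,1.9],[-28,-24,2.1],[-30.5,-26.2,2.3],[-33,-28.4,2.5]], delta_rot=[[0,0,0.04],[0,0,0.11],[0,0,0.2],[0,0,0.28],[0,0,0.36],[0,0,0.45],[0,0,0.53],[0,0,0.62],[0,0,0.7],[0,0,0.79],[0,0,0.86],[0,0,0.93]])

```text
time: 2.85
tool_pos: [0.426, 0.2829, 0.2146]
tcp_rot: [1.791, 2.58, 0.001]
wrist_force: [0.6, -0.1, -0.3]
width: 0.999
```

Run:
```python
from h import *
s=read_state();print(s['time'],s['tool_pos'])
delta(s,[.56,.08,.20],goal(np.radians(81)));
```

```text
2.85 [0.42598068 0.28294399 0.21457224]
slide cm [-23.7    5.46   1.46] rot [ 8.000e-04 -4.000e-04  5.141e-01]
```

Request:
play_rows(slide=[[-3,0.7,0.2],[-6,1.4,0.4],[-9,2.1,0.6],[-12,2.8,0.7],[-15,3.5,0.9],[-18,4.2,1.1],[-20.5,4.8,1.3],[-22.5,5.2,1.4],[-23.5,5.4,1.5],[-23.7,5.46,1.5],[-23.7,5.46,1.5]], delta_rot=[[0,0,0.06],[0,0,0.13],[0,0,0.2],[0,0,0.27],[0,0,0.34],[0,0,0.4],[0,0,0.45],[0,0,0.49],[0,0,0.51],[0,0,0.514],[0,0,0.514]])

```text
time: 3.77
tool_pos: [0.5599, 0.0799, 0.1995]
tcp_rot: [-2.389, -2.039, -0.001]
wrist_force: [0.3, -0.2, 0.2]
width: 1.0
```

Run:
```python
from h import *
s=read_state();p=read_camera('wrist');save(p['image'],'w1.png');pickle.dump((s,p),open('w1.pkl','wb'))
print(s['time'],s['tool_pos'])
for t in ['track','slot_mid','closed_end']:
    for d in landmark_of(t,p):
        print(t,np.round(d['at'],1).tolist(),round(d['conf'],2),np.round(onz(p,d['at'],0 if t=='track' else .0145,s),4))
```

```text
3.7667 [0.55993566 0.07990487 0.19947668]
track [328.6, 274.1] 0.81 [ 0.5506 -0.0427  0.    ]
slot_mid [152.9, 281.5] 0.91 [ 0.3425 -0.011   0.0145]
slot_mid [327.4, 205.8] 0.78 [0.5629 0.0507 0.0145]
closed_end [129.7, 210.8] 0.95 [0.3459 0.0792 0.0145]
closed_end [325.1, 116.4] 0.61 [0.5748 0.1449 0.0145]
```

View pics/w1.png

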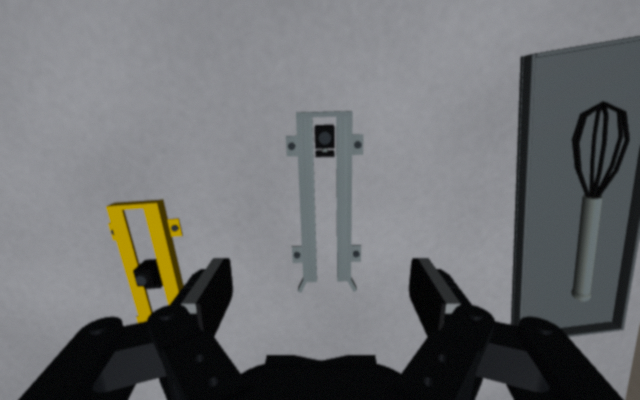

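Run:
```python
from h import *
s,p=pickle.load(open('w1.pkl','rb'))
im=p['image'];cv2.imwrite('pics/w1c.png',cv2.resize(im[100:300,280:375,::-1],None,fx=4*.74,fy=4*.74,interpolation=cv2.INTER_CUBIC))
g=im.astype(int)
for r in (130,180,230,270): print(r,g[r,285:370].sum(1).tolist())
```

```text
130 [430, 433, 438, 434, 437, 435, 431, 426, 427, 422, 414, 382, 352, 340, 341, 341, 342, 335, 339, 332, 342, 342, 338, 338, 343, 345, 341, 348, 340, 238, 111, 57, 33, 38, 40, 38, 38, 50, 43, 46, 49, 50, 48, 36, 42, 34, 45, 34, 97, 226, 332, 339, 328, 331, 334, 342, 342, 336, 335, 345, 352, 343, 341, 335, 339, 341, 359, 397, 430, 440, 442, 449, 444, 442, 439, 441, 439, 441, 445, 442, 444, 441, 437, 439, 436]
180 [427, 426, 424, 425, 429, 432, 429, 438, 437, 439, 437, 435, 428, 397, 358, 333, 331, 330, 332, 332, 334, 337, 334, 333, 335, 337, 341, 345, 356, 384, 420, 440, 442, 442, 439, 441, 436, 431, 435, 437, 435, 442, 438, 443, 442, 449, 445, 441, 448, 442, 414, 369, 335, 330, 331, 336, 332, 340, 335, 339, 344, 344, 338, 335, 332, 338, 367, 413, 431, 441, 438, 440, 435, 438, 434, 435, 435, 436, 440, 438, 437, 435, 426, 439, 434]
230 [430, 434, 437, 443, 435, 440, 434, 432, 431, 431, 433, 437, 443, 443, 438, 408, 368, 341, 335, 331, 337, 336, 330, 335, 334, 336, 338, 342, 341, 354, 382, 428, 445, 449, 448, 448, 449, 454, 456, 449, 451, 448, 451, 454, 455, 451, 456, 456, 452, 443, 424, 376, 344, 330, 332, 333, 340, 339, 340, 342, 343, 340, 334, 331, 336, 355, 393, 436, 453, 456, 459, 455, 455, 451, 458, 458, 459, 455, 463, 454, 450, 449, 454, 456, 455]
270 [427, 432, 424, 429, 425, 427, 434, 431, 431, 432, 437, 433, 432, 431, 431, 424, 420, 401, 355, 336, 332, 328, 336, 329, 328, 335, 326, 329, 329, 333, 338, 361, 414, 438, 445, 446, 446, 444, 440, 445, 440, 437, 440, 441, 441, 443, 439, 432, 440, 441, 436, 397, 343, 323, 325, 327, 329, 327, 333, 332, 331, 332, 332, 333, 341, 360, 406, 434, 447, 443, 441, 438, 443, 441, 442, 442, 443, 441, 442, 448, 445, 448, 447, 453, 449]
```

View pics/w1c.png

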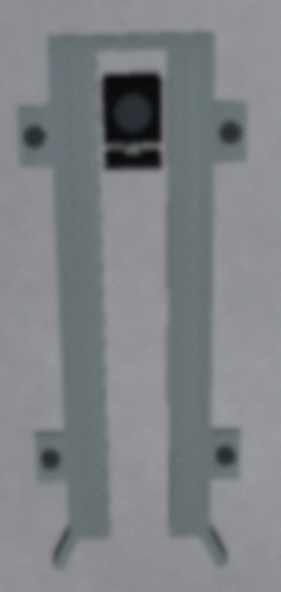

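Run:
```python
from h import *
s,p=pickle.load(open('w1.pkl','rb'))
g=cv2.GaussianBlur(p['image'].astype(np.float32).sum(2),(0,0),.7)
def cross(v,i,th=388): return i+(v[i]-th)/(v[i]-v[i+1])
res=[]
for r in range(165,275):
    v=g[r]; 
    b=[c for c in range(290,368) if (v[c]-388)*(v[c+1]-388)<0]
    if len(b)!=4: continue
    e=[cross(v,c) for c in b]
    res.append([onz(p,(c,r),.0145,s)[:2] for c in e])
res=np.array(res);print(len(res))
w=np.linalg.norm(np.diff(res,axis=1),axis=2);print('widths',w.mean(0),w.std(0))
lines=[]
for k in range(4):
    a=np.polyfit(res[:,k,1],res[:,k,0],1);lines.append(a);print(k,a,'yaw',90-np.degrees(np.arctan(a[0])))
m=(res[:,1]+res[:,2])/2;a=np.polyfit(m[:,1],m[:,0],1);print('mid inner',a,90-np.degrees(np.arctan(a[0])), 'x at y=-.045,.05,.145',np.polyval(a,[-.045,.05,.145]))
m=(res[:,0]+res[:,3])/2;a=np.polyfit(m[:,1],m[:,0],1);print('mid outer',a,90-np.degrees(np.arctan(a[0])),np.polyval(a,[-.045,.05,.145]))
# ends along column
for c in (308,343):
    v=g[:,c]; rs=[cross(v,r) for r in range(105,295) if (v[r]-388)*(v[r+1]-388)<0]
    print(c,rs,[onz(p,(c,r),.0145,s)[:2].round(4) for r in rs])
for r in (157,158): print('pad',onz(p,(325,r),.02,s))
for uv in [(303,200),(340,200),(305,260),(345,260)]: print(dep(p,uv,s))
```

```text
110
widths [0.01864335 0.02346243 0.01865101] [0.00444089 0.00039363 0.00400533]
0 [0.19157306 0.52079266] yaw 79.15506892994787
1 [0.13524905 0.54177429] yaw 82.29753854819518
2 [0.13490461 0.56545527] yaw 82.31692017373703
3 [0.0858348  0.58569721] yaw 85.09405290908785
mid inner [0.13508112 0.55361495] 82.3069875777487 x at y=-.045,.05,.145 [0.5475363  0.56036901 0.57320171]
mid outer [0.13977481 0.55346001] 82.04304441478921 [0.54717014 0.56044875 0.57372736]
308 [np.float32(110.85034), np.float32(282.08234)] [array([0.5588, 0.1529]), array([ 0.5256, -0.0408])]
343 [np.float32(110.30482), np.float32(281.04492)] [array([0.5934, 0.1479]), array([ 0.5671, -0.046 ])]
pad [0.56856826 0.10534339 0.02      ]
pad [0.56841096 0.1043216  0.02      ]
[0.53757315 0.06159396 0.0147349 ]
[0.57751907 0.05531246 0.01488641]
[ 0.52706289 -0.0112807   0.01426816]
[ 0.573196   -0.01816644  0.01502825]
```

Run:
```python
from h import *
s=read_state()
delta(s,[.648,-.25,.19],goal(np.radians(78)));
```

```text
slide cm [-31.34  13.87   0.95] rot [ 0.0005 -0.0008  0.0543]
```

Request:
play_rows(slide=[[-2,0.9,0],[-5,2.2,0.1],[-8.5,3.8,0.2],[-12,5.3,0.4],[-15.5,6.9,0.5],[-19,8.4,0.6],[-22.5,10,0.7],[-26,11.5,0.8],[-29,12.8,0.9],[-30.8,13.6,0.9],[-31.3,13.9,0.9],[-31.3,13.9,0.9]], delta_rot=[[0,0,0],[0,0,0.01],[0,0,0.015],[0,0,0.02],[0,0,0.025],[0,0,0.03],[0,0,0.035],[0,0,0.04],[0,0,0.05],[0,0,0.054],[0,0,0.054],[0,0,0.054]])

```text
time: 4.97
tool_pos: [0.6487, -0.2502, 0.1903]
tcp_rot: [-2.442, -1.976, -0.002]
wrist_force: [0.5, -0.0, -0.2]
width: 1.002
```

Run:
```python
from h import *
s=read_state();p=read_camera('wrist');save(p['image'],'w2.png');pickle.dump((s,p),open('w2.pkl','wb'))
print(s['time'],s['tool_pos'])
Z=dict(holder=0,foot_front=.004,grip=.041,probe_tip=.06)
for t in Z:
    for d in landmark_of(t,p):
        print(t,np.round(d['at'],1).tolist(),round(d['conf'],2),np.round(onz(p,d['at'],Z[t],s),4))
```

```text
4.9667 [ 0.64869299 -0.250166    0.19030341]
holder [443.5, 225.3] 0.62 [ 0.7749 -0.3318  0.    ]
holder [318.3, 202.2] 0.55 [ 0.6408 -0.275   0.    ]
foot_front [427.4, 219.1] 0.96 [ 0.7565 -0.3186  0.004 ]
foot_front [323.9, 181.4] 0.75 [ 0.652  -0.2519  0.004 ]
grip [459.3, 239.7] 0.86 [ 0.7753 -0.3309  0.041 ]
grip [323.2, 216.8] 0.8 [ 0.6454 -0.2779  0.041 ]
probe_tip [413.8, 211.7] 0.85 [ 0.7291 -0.2833  0.06  ]
probe_tip [322.1, 150.0] 0.79 [ 0.6584 -0.2105  0.06  ]
```

View pics/w2.png

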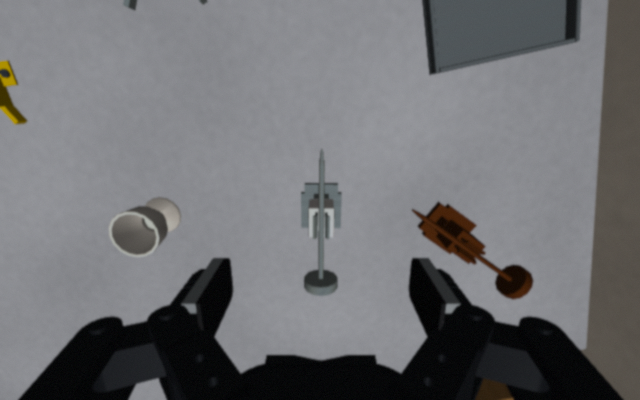

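Run:
```python
from h import *
s,p=pickle.load(open('w2.pkl','rb'))
im=p['image'];cv2.imwrite('pics/w2c.png',cv2.resize(im[140:305,285:355,::-1],None,fx=3.5,fy=3.5,interpolation=cv2.INTER_CUBIC))
print('tip',onz(p,(321.6,150),.06,s),'dial',onz(p,(320.5,272),.06,s), onz(p,(321.0,260),.06,s))
```

```text
tip [ 0.65801824 -0.21043324  0.06      ] dial [ 0.6322758  -0.32684335  0.06      ] [ 0.635488   -0.31407281  0.06      ]
```

View pics/w2c.png

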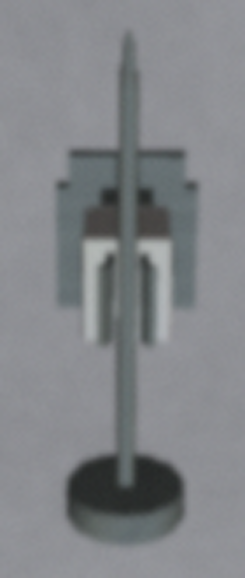

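Run:
```python
from h import *
s,p=pickle.load(open('w2.pkl','rb'))
c=lambda u,v:(285+(u+.5)/3.5-.5,140+(v+.5)/3.5-.5)
P=lambda u,v,z:onz(p,c(u,v),z,s)
t=P(129,31,.06);b=P(124.5,485,.0625)
y=np.arctan2(*(t-b)[1::-1]);print('probe',t,b,np.degrees(y))
d=np.array([np.cos(y),np.sin(y),0])
fl,fr=P(69,151,.008),P(187,151,.008);bl,br=P(56,306,.008),P(198,306,.008)
print('front mid',(fl+fr)/2,np.linalg.norm(fl-fr),'back mid',(bl+br)/2,np.linalg.norm(bl-br))
m=((fl+fr)/2+(bl+br)/2)/2;print('org foot',m,'org tip',t-.07*d)
gl,gr=P(83,340,.056),P(170,340,.056);print('grip back',(gl+gr)/2,np.linalg.norm(gl-gr),(gl+gr)/2+.015*d)
e=(fl+fr-bl-br)[:2];print(np.degrees(np.arctan2(e[1],e[0])))
o=np.array([.6435,-.277])
delta(s,[o[0],o[1],.10],goal(y)); delta(s,[o[0],o[1],.031],goal(y))
```

```text
probe [ 0.65820053 -0.20915635  0.06      ] [ 0.63087765 -0.33207012  0.0625    ] 77.46732626053003
front mid [ 0.64902032 -0.25183004  0.008     ] 0.035929643828378474 back mid [ 0.63814402 -0.30157945  0.008     ] 0.045289517964858354
org foot [ 0.64358217 -0.27670475  0.008     ] org tip [ 0.64301078 -0.27748842  0.06      ]
grip back [ 0.64000243 -0.29184997  0.056     ] 0.023795927112143424 [ 0.64325737 -0.27720738  0.056     ]
77.66792249364266
slide cm [-2.74  0.05  9.03] rot [ 0.0004 -0.0011  0.0088]
slide cm [-2.75  0.04 15.93] rot [ 0.0004 -0.0011  0.0088]
```

Request:
play_rows(slide=[[-1,0,1.5],[-2.2,0,4],[-2.7,0,7],[-2.75,0,10],[-2.75,0,12],[-2.75,0,13.5],[-2.75,0,14.8],[-2.75,0,15.6],[-2.75,0,15.9],[-2.75,0,15.9],[-2.75,0,15.9]], delta_rot=[[0,0,0.005],[0,0,0.009],[0,0,0.009],[0,0,0.009],[0,0,0.009],[0,0,0.009],[0,0,0.009],[0,0,0.009],[0,0,0.009],[0,0,0.009],[0,0,0.009]], hand=0.65)

```text
time: 6.13
tool_pos: [0.6437, -0.2748, 0.0328]
tcp_rot: [2.447, 1.968, 0.003]
wrist_force: [-0.4, 0.1, 0.3]
width: 0.648
```

Request:
play_rows(slide=[[0,0,0],[0,0,0],[0,0,0],[0,0,0],[0,0,0],[0,0,0],[0,0,0],[0,0,0]], delta_rot=[[0,0,0],[0,0,0],[0,0,0],[0,0,0],[0,0,0],[0,0,0],[0,0,0],[0,0,0]], hand=0.1, force=35)

```text
time: 6.8
tool_pos: [0.6447, -0.2752, 0.0345]
tcp_rot: [2.445, 1.967, 0.005]
wrist_force: [-0.9, 0.2, 5.8]
width: 0.275
```

Run:
```python
from h import *
s=read_state();p=read_camera('wrist');save(p['image'],'w3.png');pickle.dump((s,p),open('w3.pkl','wb'))
print(s['time'],s['tool_pos'],s['wrist_force'],s['width'],Rm(s).round(4))
```

```text
6.8 [ 0.64472724 -0.27523983  0.0345467 ] [-0.86126745  0.17487554  5.75604955] 0.27528819375660407 [[ 2.143e-01  9.768e-01  4.600e-03]
 [ 9.768e-01 -2.143e-01 -7.000e-04]
 [ 3.000e-04  4.600e-03 -1.000e+00]]
```

View pics/w3.png

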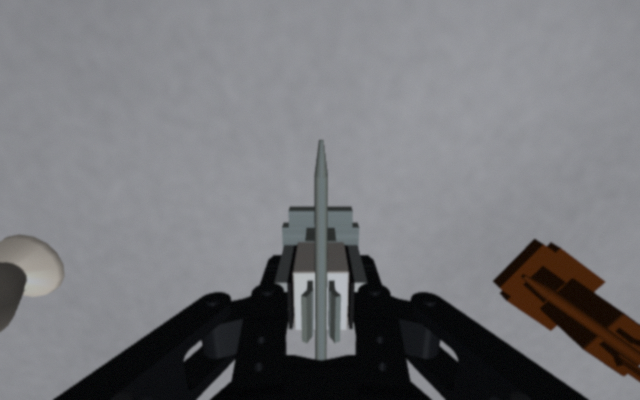

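```bash
cat >> h.py <<'E'
TY=np.radians(82.3); U=np.array([np.cos(TY),np.sin(TY)]); N=np.array([-U[1],U[0]]); TO=np.array([.5477+.0003,-.042])
def intrack(xy): d=np.array(xy)[:2]-TO; return d@U*1000,d@N*1000
E
python3 - <<'E'
from h import *
s,p=pickle.load(open('w3.pkl','rb'))
print(onz(p,(321,139.5),.06,s),(Rm(s).T@(onz(p,(321,139.5),.06,s)-s['tool_pos'])*1000).round(2))
print(np.polyval([.1351,.55361],TO[1])) 
t=TO-.060*U+.002*U
print(t)
delta(s,[t[0],t[1],.055],goal(TY)); delta(s,[t[0],t[1],.036],goal(TY))
E
```

```text
[ 0.65904641 -0.20968955  0.06      ] [ 6.710e+01  6.000e-02 -2.544e+01]
0.5479358000000001
[ 0.5402288  -0.09947703]
slide cm [ 14.93 -13.96  -2.11] rot [ 0.0046 -0.0001 -0.0816]
slide cm [ 14.93 -13.97  -0.21] rot [ 0.0046 -0.0001 -0.0816]
```

Request:
play_rows(slide=[[0,0,-0.8],[0,0,-1.8],[1,-0.9,-2.2],[2.8,-2.6,-2.2],[5,-4.7,-2.2],[7.2,-6.7,-2.2],[9.4,-8.8,-2.2],[11.5,-10.8,-2.2],[13.3,-12.4,-2.2],[14.4,-13.4,-2.2],[14.9,-13.9,-2.2],[14.9,-14,-2.2]], delta_rot=[[0.004,0,0],[0.004,0,0],[0.004,0,-0.01],[0.004,0,-0.02],[0.004,0,-0.03],[0.004,0,-0.04],[0.004,0,-0.05],[0.004,0,-0.06],[0.004,0,-0.07],[0.004,0,-0.08],[0.004,0,-0.082],[0.004,0,-0.082]])

```text
time: 7.85
tool_pos: [0.539, -0.0984, 0.056]
tcp_rot: [2.363, 2.07, 0.0]
wrist_force: [0.8, -0.1, -4.1]
width: 0.274
```

Run:
```python
from h import *
s=read_state();p=read_camera('wrist');save(p['image'],'w4.png');pickle.dump((s,p),open('w4.pkl','wb'))
print(s['time'],s['tool_pos'],s['wrist_force'],s['width'],Rm(s).round(4),intrack(s['tool_pos']))
cv2.imwrite('pics/w4c.png',cv2.resize(p['image'][20:300,240:400,::-1],None,fx=2.1,fy=2.1,interpolation=cv2.INTER_CUBIC))
```

```text
7.85 [ 0.53895697 -0.09842782  0.05599315] [ 0.83728884 -0.06477025 -4.14971082] 0.2739541291391349 [[ 1.318e-01  9.913e-01  3.000e-04]
 [ 9.913e-01 -1.318e-01  1.000e-04]
 [ 1.000e-04  3.000e-04 -1.000e+00]] (np.float64(-57.13065925703749), np.float64(1.400938912211631))
```

View pics/w4c.png

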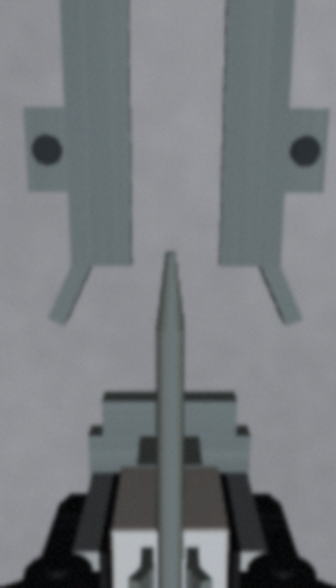

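```bash
cat > fit.py <<'E'
from h import *
def fit(fn,r0,r1,c0=270,c1=378,zt=.0145):
    s,p=pickle.load(open(fn,'rb'))
    g=cv2.GaussianBlur(p['image'].astype(np.float32).sum(2),(0,0),.7)
    A=Rm(s);res=[];bad=0
    for r in range(r0,r1):
        v=g[r]; th=(np.percentile(v[c0:c1],15)+np.percentile(v[c0:c1],85))/2
        mid=(c0+c1)//2
        m=[c for c in range(c0,c1) if (v[c]-th)*(v[c+1]-th)<0]
        # inner edges: dark->bright ... bright->dark around centre
        L=[c for c in m if v[c]<v[c+1] and c<mid]; Rr=[c for c in m if v[c]>v[c+1] and c>mid]
        if not L or not Rr: bad+=1; continue
        e=[i+(v[i]-th)/(v[i]-v[i+1]) for i in (max(L),min(Rr))]
        res.append([(A.T@(onz(p,(c,r),zt,s)-s['tool_pos']))[:2]*1000 for c in e])
    res=np.array(res);m=res.mean(1);a=np.polyfit(m[:,0],m[:,1],1)
    w=res[:,1,1]-res[:,0,1]
    print(fn,len(res),bad,'width',w.mean().round(2),w.std().round(2),'slope deg',np.degrees(np.arctan(a[0])).round(2),'y at tool x=',[(x,np.polyval(a,x).round(2)) for x in (0,60,150)],'resid',np.std(m[:,1]-np.polyval(a,m[:,0])).round(2))
if __name__=='__main__':
    import sys; fit(sys.argv[1],int(sys.argv[2]),int(sys.argv[3]))
E
python3 fit.py w4.pkl 22 135
python3 - <<'E'
from h import *
s,p=pickle.load(open('w4.pkl','rb'))
T=lambda uv,z:(Rm(s).T@(onz(p,uv,z,s)-s['tool_pos'])*1000).round(2)
c=lambda u,v:(240+(u+.5)/2.1-.5,20+(v+.5)/2.1-.5)
print('lips end',T(c(100,265),.0145),T(c(250,265),.0145),'flare tips',T(c(57,322),.0105),T(c(294,322),.0105),'tip',T(c(170,252),.0815))
print('foot front',T(c(104,394),.0295),T(c(235,394),.0295))
E
```

```text
w4.pkl 113 0 width 22.85 0.15 slope deg 0.16 y at tool x= [(0, np.float64(1.34)), (60, np.float64(1.51)), (150, np.float64(1.75))] resid 0.06
lips end [ 55.97 -18.97  41.49] [55.98 21.8  41.51] flare tips [ 39.27 -32.21  45.49] [39.28 35.49 45.51] tip [ 6.704e+01  4.000e-02 -2.550e+01]
foot front [ 24.05 -17.41  26.49] [24.06 17.28 26.5 ]
```

Request:
play_rows(slide=[[0,0.05,0.4],[0,0.1,0.9],[0,0.14,1.4],[0,0.15,1.8],[0,0.15,2.0],[0,0.15,2.1],[0,0.15,2.15],[0,0.15,2.15]], delta_rot=[[0,0,0.003],[0,0,0.003],[0,0,0.003],[0,0,0.003],[0,0,0.003],[0,0,0.003],[0,0,0.003],[0,0,0.003]])

```text
time: 8.57
tool_pos: [0.5414, -0.0998, 0.0347]
tcp_rot: [2.366, 2.064, 0.001]
wrist_force: [0.5, -0.6, -4.2]
width: 0.276
```

```bash
cat > look.py <<'E'
from h import *
import sys
n=sys.argv[1]
s=read_state();p=read_camera('wrist');save(p['image'],n+'.png');pickle.dump((s,p),open(n+'.pkl','wb'))
print(s['time'],s['tool_pos'].round(4),'F',s['wrist_force'].round(2),'T',s['torque'].round(2),'w',round(s['width'],3),'z',Rm(s)[:,2].round(4),'yaw',np.degrees(np.arctan2(*Rm(s)[1::-1,0])).round(2),'track x,y of TCP',np.round(intrack(s['tool_pos']),2))
cv2.imwrite('pics/'+n+'c.png',cv2.resize(p['image'][20:300,240:400,::-1],None,fx=2.1,fy=2.1,interpolation=cv2.INTER_CUBIC))
E
python3 look.py w5; python3 fit.py w5.pkl 22 100
```

```text
8.5667 [ 0.5414 -0.0998  0.0347] F [ 0.46 -0.59 -4.16] T [-0.01 -0.04 -0.08] w 0.276 z [ 1.4e-03 -5.0e-04 -1.0e+00] yaw 82.21 track x,y of TCP [-58.13  -1.22]
w5.pkl 78 0 width 22.77 0.11 slope deg -0.13 y at tool x= [(0, np.float64(-1.05)), (60, np.float64(-1.19)), (150, np.float64(-1.4))] resid 0.05
```

View pics/w5c.png

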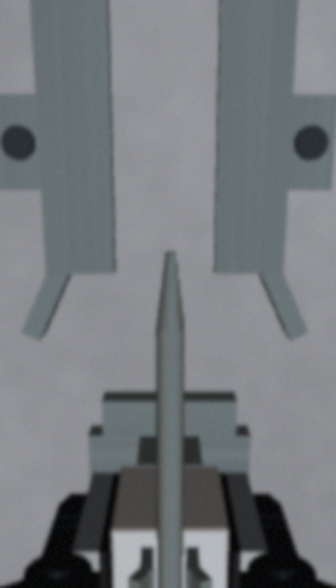

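Request:
play_rows(slide=[[0,-0.06,0.03],[0,-0.11,0.06],[0,-0.12,0.1],[0,-0.12,0.1],[0,-0.12,0.1]], delta_rot=[[0,0,0],[0,0,-0.001],[0,0,-0.001],[0,0,-0.001],[0,0,-0.001]])

```text
time: 9.03
tool_pos: [0.5411, -0.0996, 0.0345]
tcp_rot: [2.364, 2.065, 0.003]
wrist_force: [-0.2, 0.8, 2.3]
width: 0.275
```

```bash
python3 look.py w6; python3 fit.py w6.pkl 22 100
```

```text
9.0333 [ 0.5411 -0.0996  0.0345] F [-0.23  0.83  2.35] T [ 0.12  0.02 -0.04] w 0.275 z [ 3.4e-03 -8.0e-04 -1.0e+00] yaw 82.27 track x,y of TCP [-58.04  -0.92]
w6.pkl 78 0 width 22.76 0.12 slope deg -0.1 y at tool x= [(0, np.float64(-0.77)), (60, np.float64(-0.87)), (150, np.float64(-1.03))] resid 0.05
```

Request:
play_rows(slide=[[0,-0.05,-0.05],[0,-0.1,-0.06],[0.1,-0.12,-0.06],[0.3,-0.12,-0.06],[0.5,-0.12,-0.06],[0.8,-0.12,-0.06],[1.0,-0.12,-0.06],[1.2,-0.12,-0.06],[1.2,-0.12,-0.06]], delta_rot=[[0.003,0,0],[0.003,0,0],[0.003,0,-0.001],[0.003,0,-0.001],[0.003,0,-0.001],[0.003,0,-0.001],[0.003,0,-0.001],[0.003,0,-0.001],[0.003,0,-0.001]])

```text
time: 9.83
tool_pos: [0.5415, -0.0871, 0.035]
tcp_rot: [2.364, 2.068, 0.0]
wrist_force: [0.1, -0.2, -2.9]
width: 0.277
```

```bash
python3 look.py w7; python3 fit.py w7.pkl 22 110
```

```text
9.8333 [ 0.5415 -0.0871  0.035 ] F [ 0.1  -0.19 -2.93] T [ 0.01 -0.02  0.01] w 0.277 z [ 2.e-04 -3.e-04 -1.e+00] yaw 82.35 track x,y of TCP [-45.52   0.36]
w7.pkl 88 0 width 22.75 0.09 slope deg 0.15 y at tool x= [(0, np.float64(0.29)), (60, np.float64(0.44)), (150, np.float64(0.67))] resid 0.04
```

Request:
play_rows(slide=[[0.2,0.02,0],[0.5,0.03,0],[0.8,0.03,0],[1.1,0.03,0],[1.4,0.03,0],[1.7,0.03,0],[2.0,0.03,0],[2.3,0.04,0],[2.6,0.04,0],[2.9,0.04,0],[3.1,0.04,0],[3.1,0.04,0]], delta_rot=[[0,0,0.001],[0,0,0.002],[0,0,0.002],[0,0,0.002],[0,0,0.002],[0,0,0.002],[0,0,0.002],[0,0,0.002],[0,0,0.002],[0,0,0.002],[0,0,0.002],[0,0,0.002]])

```text
time: 10.88
tool_pos: [0.5461, -0.0562, 0.035]
tcp_rot: [2.366, 2.066, 0.0]
wrist_force: [-0.3, 0.4, -3.8]
width: 0.278
```

```bash
python3 look.py w8; python3 fit.py w8.pkl 40 135
```

```text
10.8833 [ 0.5461 -0.0562  0.035 ] F [-0.33  0.42 -3.75] T [0.05 0.04 0.04] w 0.278 z [ 3.e-04 -3.e-04 -1.e+00] yaw 82.27 track x,y of TCP [-14.29  -0.04]
w8.pkl 95 0 width 22.79 0.09 slope deg 0.03 y at tool x= [(0, np.float64(-0.01)), (60, np.float64(0.02)), (150, np.float64(0.07))] resid 0.05
```

View pics/w8c.png

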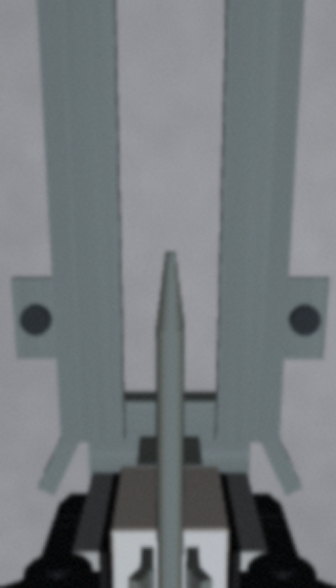

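Request:
play_rows(slide=[[0.2,0,0.01],[0.5,0,0.02],[0.8,0,0.03],[1.2,0,0.03],[1.6,0,0.03],[2.0,0,0.03],[2.4,0,0.03],[2.8,0,0.03],[3.2,0,0.03],[3.6,0,0.03],[3.9,0,0.03],[4.0,0,0.03]], delta_rot=[[0,0,0],[0,0,0],[0,0,0],[0,0,0],[0,0,0],[0,0,0],[0,0,0],[0,0,0],[0,0,0],[0,0,0],[0,0,0],[0,0,0]])

```text
time: 11.93
tool_pos: [0.5515, -0.0162, 0.0347]
tcp_rot: [2.365, 2.067, 0.0]
wrist_force: [-0.2, 0.1, -4.3]
width: 0.279
```

```bash
python3 look.py w9; python3 fit.py w9.pkl 60 135
```

```text
11.9333 [ 0.5515 -0.0162  0.0347] F [-0.16  0.12 -4.32] T [ 0.02  0.01 -0.  ] w 0.279 z [ 3.e-04 -3.e-04 -1.e+00] yaw 82.29 track x,y of TCP [26.06 -0.05]
w9.pkl 75 0 width 22.74 0.11 slope deg 0.07 y at tool x= [(0, np.float64(-0.0)), (60, np.float64(0.07)), (150, np.float64(0.18))] resid 0.05
```

Request:
play_rows(slide=[[0.2,0,0.01],[0.6,0,0.02],[1.0,0,0.03],[1.5,0,0.03],[2.0,0,0.03],[2.5,0,0.03],[3.0,0,0.03],[3.5,0,0.03],[4.0,0.01,0.03],[4.5,0.01,0.03],[4.9,0.01,0.03],[5.0,0.01,0.03]], delta_rot=[[0,0,0],[0,0,0],[0,0,0],[0,0,0],[0,0,0],[0,0,0.001],[0,0,0.001],[0,0,0.001],[0,0,0.001],[0,0,0.001],[0,0,0.001],[0,0,0.001]])

```text
time: 12.98
tool_pos: [0.5586, 0.034, 0.0346]
tcp_rot: [2.366, 2.066, 0.0]
wrist_force: [-1.7, -1.7, -1.3]
width: 0.277
```

```bash
python3 look.py w10; python3 fit.py w10.pkl 100 135
```

```text
12.9833 [0.5586 0.034  0.0346] F [-1.68 -1.69 -1.26] T [-0.23  0.04 -0.01] w 0.277 z [ 7.e-04 -3.e-04 -1.e+00] yaw 82.27 track x,y of TCP [76.7  -0.34]
w10.pkl 23 12 width 22.78 0.29 slope deg 0.08 y at tool x= [(0, np.float64(-0.25)), (60, np.float64(-0.16)), (150, np.float64(-0.03))] resid 0.06
```

View pics/w10c.png

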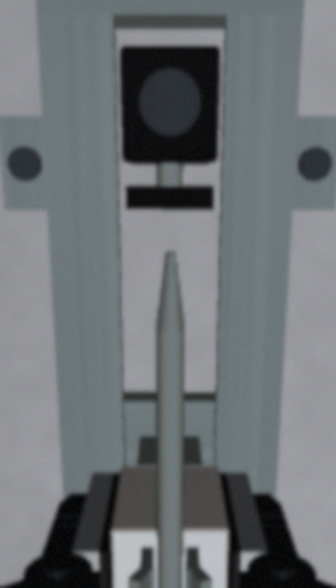

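Run:
```python
from h import *
s,p=pickle.load(open('w10.pkl','rb'))
c=lambda u,v:(240+(u+.5)/2.1-.5,20+(v+.5)/2.1-.5)
T=lambda P:(Rm(s).T@(P-s['tool_pos'])*1000).round(1)
for v in (190,196,202,206,214): P=dep(p,c(150,v),s);print(v,T(P),P[2].round(4))
for z in (.008,.01,.014,.02): print('pad face',z,T(onz(p,c(150,209),z,s)))
print('foot front',T(onz(p,c(140,399),.008,s)),T(onz(p,c(140,394),.008,s)))
```

```text
190 [76.1 -4.5 17.3] 0.0173
196 [74.8 -4.5 16.9] 0.0176
202 [73.5 -4.5 16.7] 0.0178
206 [72.5 -4.5 17.6] 0.0169
214 [69.8 -5.  34.2] 0.0003
pad face 0.008 [71.4 -4.8 26.5]
pad face 0.01 [71.5 -4.7 24.5]
pad face 0.014 [71.7 -4.6 20.5]
pad face 0.02 [72.  -4.4 14.5]
foot front [22.6 -7.9 26.5] [24.  -7.9 26.5]
```

Request:
play_rows(slide=[[0.2,-0.01,0],[0.5,-0.01,0],[0.9,-0.02,0],[1.3,-0.02,0],[1.7,-0.02,0],[2.1,-0.02,0],[2.5,-0.02,0],[2.9,-0.01,0],[3.3,-0.01,0],[3.7,-0.01,0],[4.0,-0.01,0],[4.2,-0.01,0]], delta_rot=[[0,0,0],[0,0,0],[0,0,0],[0,0,0.001],[0,0,0.001],[0,0,0.001],[0,0,0.001],[0,0,0.001],[0,0,0.001],[0,0,0.001],[0,0,0.001],[0,0,0.001]])

```text
time: 14.03
tool_pos: [0.5642, 0.076, 0.0346]
tcp_rot: [2.367, 2.065, 0.001]
wrist_force: [-0.7, -1.0, -1.7]
width: 0.277
```

```bash
python3 look.py w11
```

```text
14.0333 [0.5642 0.076  0.0346] F [-0.74 -1.   -1.7 ] T [-0.22  0.02 -0.07] w 0.277 z [ 8.e-04 -1.e-04 -1.e+00] yaw 82.22 track x,y of TCP [119.14  -0.27]
```

View pics/w11c.png

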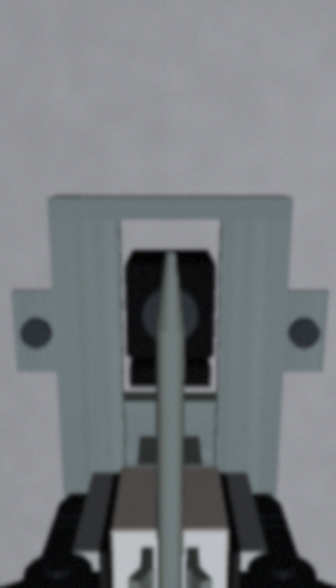

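Request:
play_rows(slide=[[0.1,0,0],[0.2,0,0],[0.3,0,0],[0.4,0,0],[0.5,0,0],[0.6,0,0],[0.7,0,0],[0.8,0,0],[0.9,0,0],[0.9,0,0]], delta_rot=[[0,0,0],[0,0,0],[0,0,0],[0,0,0],[0,0,0.001],[0,0,0.001],[0,0,0.001],[0,0,0.001],[0,0,0.001],[0,0,0.001]])

```text
time: 14.92
tool_pos: [0.5655, 0.0854, 0.0346]
tcp_rot: [2.368, 2.064, 0.001]
wrist_force: [-0.2, 0.6, -1.7]
width: 0.276
```

```bash
python3 look.py w12
python3 - <<'E'
from h import *
for n in('w11','w12'):
    s,p=pickle.load(open(n+'.pkl','rb'));cv2.imwrite('pics/%sd.png'%n,cv2.resize(p['image'][120:230,290:352,::-1],None,fx=5,fy=5,interpolation=cv2.INTER_CUBIC))
E
```

```text
14.9167 [0.5655 0.0854 0.0346] F [-0.17  0.61 -1.75] T [-0.21 -0.06 -0.06] w 0.276 z [ 9.e-04  4.e-04 -1.e+00] yaw 82.17 track x,y of TCP [128.59  -0.27]
```

View pics/w11d.png

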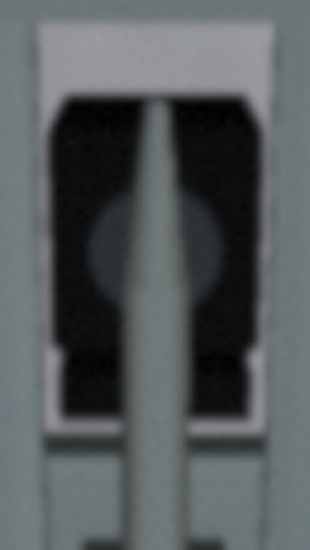

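View pics/w12d.png

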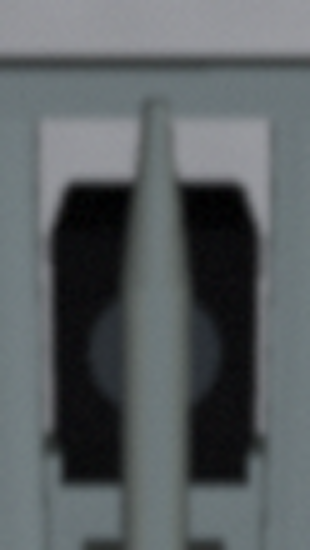

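Request:
play_rows(slide=[[0.08,0,0],[0.15,0,0],[0.22,0,0],[0.28,0,0],[0.3,0,0],[0.3,0,0]], delta_rot=[[0,0,0.001],[0,0,0.001],[0,0,0.001],[0,0,0.001],[0,0,0.001],[0,0,0.001]])

```text
time: 15.47
tool_pos: [0.5659, 0.0884, 0.0346]
tcp_rot: [2.369, 2.063, 0.001]
wrist_force: [-0.8, -1.3, -1.1]
width: 0.275
```

```bash
cat > st.py <<'E'
from h import *
s=read_state();F=s['wrist_force'];print(s['time'],'along',(F[:2]@U).round(2),'lat',(F[:2]@N).round(2),'z',F[2].round(2),'T',s['torque'].round(2),'tilt',Rm(s)[:,2].round(4),np.round(intrack(s['tool_pos']),2),s['tool_pos'][2].round(4))
E
python3 st.py
```

```text
15.4667 along -1.39 lat 0.59 z -1.12 T [-0.31  0.04 -0.04] tilt [ 8.e-04  4.e-04 -1.e+00] [131.59  -0.26] 0.0346
```

Request:
play_rows(slide=[[0.04,0,0],[0.08,0,0],[0.08,0,0],[0.08,0,0]], delta_rot=[[0,0,0],[0,0,0],[0,0,0],[0,0,0]])

```text
time: 15.8
tool_pos: [0.566, 0.0892, 0.0346]
tcp_rot: [2.369, 2.063, 0.001]
wrist_force: [-0.3, -2.8, -0.9]
width: 0.267
```

```bash
python3 st.py
```

```text
15.8 along -2.82 lat -0.11 z -0.89 T [-0.35 -0.01 -0.06] tilt [ 8.e-04  4.e-04 -1.e+00] [132.41  -0.27] 0.0346
```

Request:
play_rows(slide=[[0.03,0,0],[0.05,0,0],[0.05,0,0],[0.05,0,0]], delta_rot=[[0,0,0],[0,0,0],[0,0,0],[0,0,0]])

```text
time: 16.13
tool_pos: [0.5661, 0.0896, 0.0346]
tcp_rot: [2.369, 2.063, 0.001]
wrist_force: [-0.8, -2.0, -0.9]
width: 0.278
```

```bash
python3 st.py
```

```text
16.1333 along -2.12 lat 0.52 z -0.85 T [-0.39  0.05 -0.02] tilt [ 8.e-04  4.e-04 -1.e+00] [132.88  -0.28] 0.0346
```

Request:
play_rows(slide=[[0.03,0,0],[0.05,0,0],[0.05,0,0],[0.05,0,0]], delta_rot=[[0,0,0],[0,0,0],[0,0,0],[0,0,0]])

```text
time: 16.47
tool_pos: [0.5662, 0.0902, 0.0346]
tcp_rot: [2.369, 2.063, 0.001]
wrist_force: [-1.3, -1.9, -0.4]
width: 0.274
```

```bash
python3 st.py
```

```text
16.4667 along -2.09 lat 1.03 z -0.41 T [-0.38  0.09 -0.05] tilt [ 8.e-04  4.e-04 -1.e+00] [133.41  -0.29] 0.0346
```

Request:
play_rows(slide=[[0.03,0,0],[0.05,0,0],[0.05,0,0],[0.05,0,0]], delta_rot=[[0,0,0],[0,0,0],[0,0,0],[0,0,0]])

```text
time: 16.8
tool_pos: [0.5662, 0.0904, 0.0346]
tcp_rot: [2.368, 2.063, 0.001]
wrist_force: [0.1, -4.7, -1.1]
width: 0.273
```

```bash
python3 st.py; python3 look.py w13
python3 - <<'E'
from h import *
for n in('w13',):
    s,p=pickle.load(open(n+'.pkl','rb'));cv2.imwrite('pics/%sd.png'%n,cv2.resize(p['image'][120:230,290:352,::-1],None,fx=5,fy=5,interpolation=cv2.INTER_CUBIC))
E
```

```text
16.8 along -4.64 lat -0.74 z -1.11 T [-0.72  0.06 -0.03] tilt [ 7.e-04 -0.e+00 -1.e+00] [133.66  -0.27] 0.0346
16.8 [0.5662 0.0904 0.0346] F [ 0.11 -4.7  -1.11] T [-0.72  0.06 -0.03] w 0.273 z [ 7.e-04 -0.e+00 -1.e+00] yaw 82.13 track x,y of TCP [133.66  -0.27]
```

View pics/w13d.png

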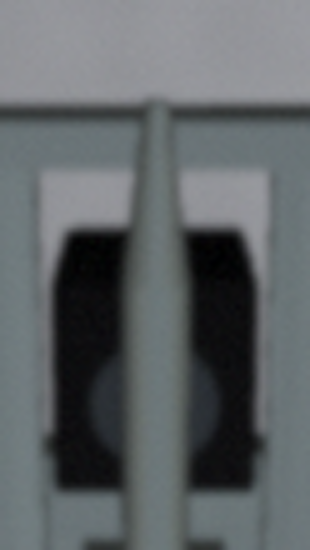

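Request:
play_rows(slide=[[0.04,0,0],[0.06,0,0],[0.06,0,0],[0.06,0,0]], delta_rot=[[0,0,0],[0,0,0],[0,0,0],[0,0,0]])

```text
time: 17.18
tool_pos: [0.5662, 0.0906, 0.0346]
tcp_rot: [2.368, 2.063, -0.0]
wrist_force: [-1.4, -5.2, 0.5]
width: 0.273
```

```bash
python3 st.py
```

```text
17.1833 along -5.35 lat 0.69 z 0.52 T [-1.    0.17  0.  ] tilt [ 5.e-04 -6.e-04 -1.e+00] [133.87  -0.26] 0.0346
```

Request:
play_rows(slide=[[0,0,0],[0,0,0],[0,0,0],[0,0,0],[0,0,0],[0,0,0]], delta_rot=[[0,0,0],[0,0,0],[0,0,0],[0,0,0],[0,0,0],[0,0,0]], hand=0.6)

```text
time: 17.68
tool_pos: [0.5663, 0.0909, 0.0347]
tcp_rot: [2.368, 2.063, 0.001]
wrist_force: [0.3, -0.1, -0.4]
width: 0.6
```

```bash
python3 st.py; python3 look.py w14
python3 - <<'E'
from h import *
for n in('w14',):
    s,p=pickle.load(open(n+'.pkl','rb'));cv2.imwrite('pics/%sd.png'%n,cv2.resize(p['image'][120:230,290:352,::-1],None,fx=5,fy=5,interpolation=cv2.INTER_CUBIC))
E
```

```text
17.6833 along -0.01 lat -0.34 z -0.44 T [-0.03 -0.01 -0.01] tilt [ 8.e-04 -4.e-04 -1.e+00] [134.14  -0.36] 0.0347
17.6833 [0.5663 0.0909 0.0347] F [ 0.34 -0.06 -0.44] T [-0.03 -0.01 -0.01] w 0.6 z [ 8.e-04 -4.e-04 -1.e+00] yaw 82.14 track x,y of TCP [134.14  -0.36]
```

View pics/w14.png

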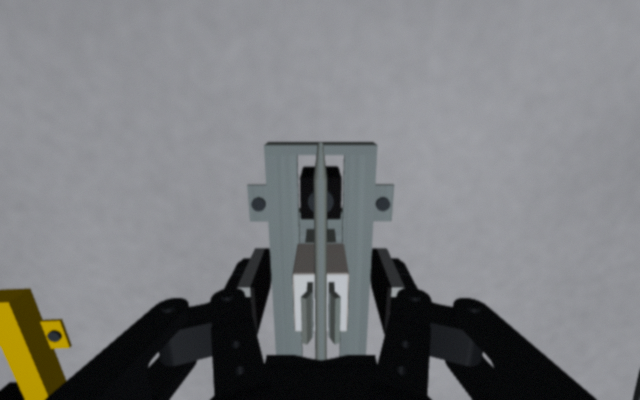

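View pics/w14d.png

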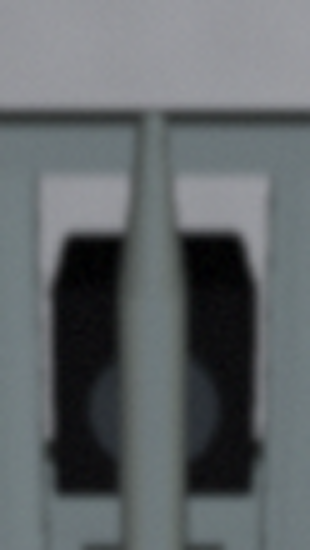

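Request:
play_rows(slide=[[0,0,-0.5],[0,0,-1.2],[0,0,-2.2],[0,0,-3.5],[0,0,-5],[0,0,-7],[0,0,-9],[0,0,-11],[0,0,-12.5],[0,0,-13.5],[0,0,-14],[0,0,-14]], delta_rot=[[0,0,0],[0,0,0],[0,0,0],[0,0,0],[0,0,0],[0,0,0],[0,0,0],[0,0,0],[0,0,0],[0,0,0],[0,0,0],[0,0,0]])

```text
time: 18.73
tool_pos: [0.5672, 0.091, 0.1768]
tcp_rot: [2.366, 2.062, 0.005]
wrist_force: [0.5, 0.5, 0.1]
width: 0.601
```

```bash
python3 st.py; python3 look.py w15
python3 - <<'E'
from h import *
s,p=pickle.load(open('w15.pkl','rb'))
a=p['image'][90:300,270:380,::-1];cv2.imwrite('pics/w15d.png',cv2.resize(a,None,fx=2.8,fy=2.8,interpolation=cv2.INTER_CUBIC))
q=read_camera('scene');save(q['image'],'sc2.png');cv2.imwrite('pics/sc2c.png',cv2.resize(q['image'][130:270,150:460,::-1],None,fx=2.5,fy=2.5,interpolation=cv2.INTER_CUBIC))
E
```

```text
18.7333 along 0.56 lat -0.39 z 0.08 T [-0.06  0.02  0.02] tilt [ 0.0042 -0.     -1.    ] [134.38  -1.22] 0.1768
18.7333 [0.5672 0.091  0.1768] F [0.46 0.5  0.08] T [-0.06  0.02  0.02] w 0.601 z [ 0.0042 -0.     -1.    ] yaw 82.14 track x,y of TCP [134.38  -1.22]
```

View pics/w15d.png

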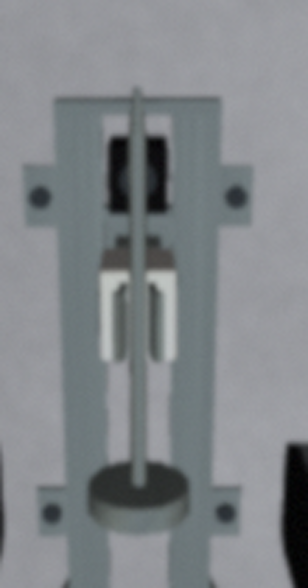

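View pics/sc2c.png

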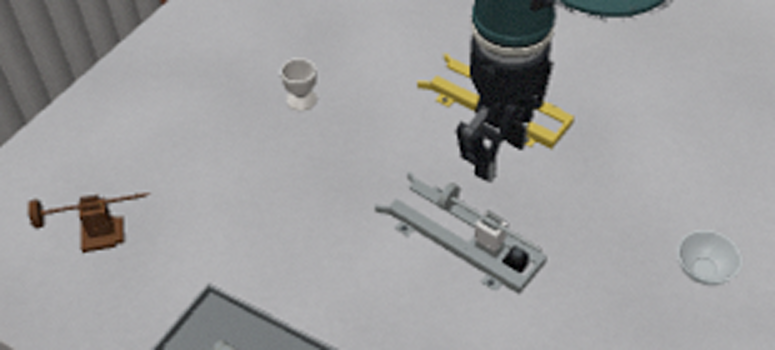

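Run:
```python
from h import *
def prof(n,cols,r0,r1):
    s,p=pickle.load(open(n+'.pkl','rb'));A=Rm(s)
    g=cv2.GaussianBlur(p['image'].astype(np.float32).sum(2),(0,0),.6)
    v=g[:,cols].mean(1); T=lambda r,z:(onz(p,(np.mean(cols),r),z,s)[:2]-TO)@U*1000
    dark=[r for r in range(r0,r1) if v[r]<110]
    th=180
    def cr(a,b): return a+(v[a]-th)/(v[a]-v[b])*(b-a)
    top=cr(dark[0]-1,dark[0]) if v[dark[0]-1]>th else dark[0]; bot=dark[-1]
    for r in range(dark[-1],dark[-1]+4):
        if v[r]<th<=v[r+1]: bot=cr(r,r+1)
    print(n,'rows',round(top,2),round(bot,2),'block back',T(top,.028).round(2),'pad front z17.5',T(bot,.0175).round(2))
prof('w10',[304,305,306,336,337,338],22,130)
prof('w12',[305,306,335,336],150,225)
prof('w13',[305,306,335,336],150,225)
prof('w14',[305,306,335,336],150,225)
prof('w15',[311,312,325,326],130,175)
s,p=pickle.load(open('w15.pkl','rb'))
c=lambda u,v:(270+(u+.5)/2.8-.5,90+(v+.5)/2.8-.5)
t=onz(p,c(137,88),.06,s);print('tip',intrack(t)); b=onz(p,c(137,486),.0625,s);print('back',intrack(b))
q=read_camera('wrist');
for tt,z in dict(probe_tip=.06,grip=.041,foot_front=.004).items():
  for d in landmark_of(tt,q): print(tt,np.round(d['at']),round(d['conf'],2),intrack(onz(q,d['at'],z,s)))
```

```text
w10 rows 42.15 118.33 block back 180.08 pad front z17.5 149.03
w12 rows 158 216.3 block back 183.65 pad front z17.5 150.89
w13 rows 167 217.6 block back 184.5 pad front z17.5 155.22
w14 rows 168 218.47 block back 184.48 pad front z17.5 155.16
w15 rows 140 165.48 block back 181.54 pad front z17.5 155.93
tip (np.float64(199.99867000334078), np.float64(-0.29607407595134944))
back (np.float64(74.462348840866), np.float64(0.2521815004442))
probe_tip [319. 123.] 0.8 (np.float64(198.53686816931338), np.float64(-0.2833956892777404))
probe_tip [322. 297.] 0.57 (np.float64(37.09044535070948), np.float64(-2.8259811151110283))
grip [325. 198.] 0.89 (np.float64(129.62366241442902), np.float64(-5.947335744246564))
foot_front [324. 161.] 0.9 (np.float64(157.43253185716182), np.float64(-5.951438613663774))
foot_front [320. 120.] 0.39 (np.float64(197.7045538094315), np.float64(-1.5204343072530804))
```

```bash
python3 -c "
from h import *
finish_job()
print(read_state()['time'])"
```

```text
the job is handed in; nothing more can be done
the job is handed in; nothing more can be done
```

The steel thermometer holder is in the steel track with the probe tip leading. Its foot is under the lips and the stop's spring pad is pushed in. I let go, lifted the gripper clear by about 14 cm, and handed the job in at about 19 s.

- **Choice and entry:** I picked the steel holder and the grey track, not the brown and yellow look-alikes. I set the foot down in front of the flares, then slid it in centred to within about 0.4 mm of the slot.
- **Pad pushed in:** Resistance stayed at about 2 N while the pad moved. It then rose to about 5 N with almost no further travel, which I took as the rigid stop. The highest push force I read along the track was 5.4 N, against the 20 N limit.
- **Pad travel:** The camera shows the pad face going from 149.0 mm to 155.2–155.9 mm from the open end. That is 6.2–6.9 mm of the 7 mm, and the measurement is only good to about 1 mm. It did not visibly spring back when I released.
- **Final view:** The holder is upright and close to centred, with nothing touching it. The egg cup and dish look undisturbed in the scene view.
- **Disagreements:** The network's last grip and foot-front points were about 6 mm off to the side, and the foot-front point also read 2 mm too far in. Some extra detections were plainly wrong. I relied on the directly measured probe line instead, which lay within 0.3 mm of the track's centre line.

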